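# Pin the index bushing of a workbench stand and lock the pin with its keeper

## Task

On the blue index stand, first pull the red knob straight out to its stop to draw the keeper back, then turn the loose brass bushing in its seat until the hole in its ear lies over the hole in the stand. Take the yellow-handled pin from the wooden rack, put it fully home down through both holes, and then push the red knob all the way in so that the fork of the keeper locks over the pin's collar. Leave the other things on the bench where they are.

Things in the scene. Friction and masses are not known exactly. Their poses are not given: they have to be found in the camera images.
- stand: Fixed blue block 34 mm high; origin at table level on the axis of its bore; x -78 to +52, y -52 to +52 mm. Its own -x points along the slide towards the red knob. A dark guide bridge (x -78 to -58, y -25 to +25 mm, top 60 mm above the table) spans the keeper's blade. Position and yaw vary.
- stand_hole (a point): Centre of the mouth of the blind pin hole in the top face of the stand, 34 mm above the table and 34 mm from the bore axis on the stand's own -x side; diameter 11.5 mm, 29 mm deep, 1 mm chamfer.
- bushing_grip (a point): Centre of the black grip bar on top of the loose brass bushing, on its axis, 59 mm above the table. Bar 14 mm thick (its x), 40 mm long (its y), 34 mm high. Its 30 mm shank goes 26 mm down into the stand's bore with 0.5 mm play all round; it turns freely either way without stops and stays where left. Axes turn with it; -x points to the drilled ear.
- bushing_hole (a point): Centre of the top of the 11.5 mm through hole in the bushing's drilled ear, 34 mm from its axis, 42 mm above the table. The brass flange is 8 mm thick and lies on the stand: disc of 26 mm radius, drilled ear reaching 49 mm from the axis, plain ear opposite reaching 46 mm, ears 32 mm wide. The pin passes when this hole is over the stand's hole.
- keeper (a joint): Slide of the keeper (m): 0 = knob in, fork over the pin's place; 0.028 = knob out at its stop, fork clear. Grows along the stand's own -x. Needs about 3 N, no spring, stays where left. Steel blade 33 mm wide, 49 to 54 mm above the table, ending in a fork with a 17 mm slot; prong tips 26 mm from the bore axis when in, 54 mm when out.
- knob_center (a point): Centre of the red knob, 51.5 mm above the table, moving with the keeper; when in it is 92 mm from the bore axis on the stand's -x side. A round bar of 24 mm diameter, 22 mm long along the stand's x, with a 29 mm rim from 10 to 14 mm beyond this point at its outer end.
- pin_center (a point): Half-way up the yellow-handled pin (72 mm long, upright, z along it): steel shank 9 mm diameter, tapered tip, from -36 to -6 mm; collar 20 mm diameter from -6 to -2 mm; yellow round handle 13 mm diameter up to +36 mm. Starts in one of the rack's holes, this point 42 mm above the table; fully home in the stand its collar rests on the brass ear and it is at 48 mm.
- rack: Fixed wooden block, 60 x 160 x 36 mm high, with three holes of 11.5 mm in a row along its own y, at -50, 0 and +50 mm; origin at the centre of its underside. Yaw differs each time.
- reamer_center (a point): Bystander in the rack: the same shank and collar as the pin, but a thicker (16 mm), shorter black handle up to 26 mm above this point.
- scriber_center (a point): Bystander in the rack: the same shank and collar as the pin, but a thin (10 mm), tall blue handle up to 56 mm above this point.
- cleaner: Bystander: white bottle with red cap, 52 mm diameter, 140 mm tall, standing between stand and rack; origin at the centre of its underside.
- jar: Bystander: amber jar, 48 mm diameter, 62 mm tall, standing close behind the stand; origin at the centre of its underside.
- driver: Bystander: screwdriver with orange handle, 130 mm long, lying in front of the rack.
- cutters: Bystander: red-handled side cutters, about 130 mm long and 14 mm high, lying at the left of the table.
- phone: Bystander: black phone, 74 x 150 x 9 mm, lying near the front of the table.
- bin: Bystander: open yellow bin, 120 x 100 x 95 mm, at the right of the table.
Not all that is in view belongs to the job. Leave any purple look-alike of the stand alone.

How it is judged:
On the way, in this order (a step that is already met when the one before it is completed fails the run):
1. the red knob is pulled out to its stop (24 of 28 mm or more) (value of joint keeper above 0.024 m), for 0.2 s.
2. the bushing's hole lies over the stand's hole and the yellow pin is fully home through both (z of pin_center in the frame of stand below 0.0505 m and horizontal distance between pin_center and stand_hole below 0.004 m and angle between pin_center's own z axis and vertical below 0.08 rad and horizontal distance between bushing_hole and stand_hole below 0.0035 m and z of bushing_hole in the frame of stand below 0.0445 m), for 0.2 s.
At the end, for the whole second after the job is handed in: The bushing sits in its seat (ear not lifted over 2.5 mm) with its hole within 3.5 mm of the stand's hole; the yellow pin is upright (0.08 rad), within 4 mm of the hole's axis and home to within 2.5 mm; the red knob is pushed in to within 4 mm of its stop (all of step 2 and value of joint keeper below 0.004 m); the robot touches nothing.
It fails at once if another thing on the bench is moved by more than 30 mm (distance of any of reamer_center, scriber_center, cleaner, jar, driver, cutters, phone, bin from where it was at the start of the episode above 0.03 m).
It also fails if it takes over 72 s, if anything falls off the work surface, if the arm or the gripper's body presses on something with over 40 N, if the wrist force passes 120 N, or if a joint passes its speed limit or range.

## Robot

A 7-joint arm with a two-finger parallel gripper is mounted at the origin on the work surface. World frame = base frame: x ahead of the robot, y to its left, z up, the work surface at z = 0. Lengths are in m, angles in rad, forces in N, time in s.
With the tool pointing down it reaches from about 0.425 to 0.925 m from the base axis. Payload 6.8 kg.
Tool frame: the origin (TCP) lies between the finger pads; the fingertips stand 17 mm ahead of it and the grasp point (between the pads) lies 2 mm behind it; z points along the fingers, y is the line along which they close (so a half turn about z gives the same grasp; the last joint's range is limited). The gripper opens to 88 mm and grips with 3 to 60 N. Pads are 20 mm wide; open, the fingers measure 115 mm over their backs; the gripper's body (75 mm by 178 mm) begins 61 mm behind the grasp point.
Start: joints at [-1.256, 0.477, 0.022, 1.555, -0.011, 1.109, -0.083], TCP at [0.277, 0.616, 0.213] pointing down, gripper open.
Joint ranges: [-2.96, 2.96], [-0.34, 2.1], [-1.41, 1.46], [0.24, 2.44], [-1.37, 4.51], [0.17, 1.92], [-2.96, 2.96]. Speed limits (rad/s): [2.39, 2.39, 3.14, 3.14, 3.14, 3.14, 3.14].

## Interface

Orientations are given as a rotation vector (axis times angle).
In Python, from rig import ctrl gives the robot as it stands. The module is installed in compiled form; this text tells all that it offers. Calls block until the motion is done:
- ctrl.move_ptp(position, orientation): joint-space move of the TCP to a pose.
- ctrl.movel(position, rot=None, rate=0.15): straight line of the TCP; rot=None keeps the orientation; rate is the mean speed in m/s.
- ctrl.movej(angles): joint-space move.
- ctrl.command_gripper(opening, effort=None): finger opening in m; effort is the grip in N (None keeps the last); returns when the fingers have stopped.
- ctrl.hold(seconds).
- ctrl.solve_ik(position, orientation): joint angles nearest the present ones, or None.
- ctrl.camera(name): name is "side" or "top"; returns a dict with "pixels" (384x512x3 uint8, red, green, blue), "vfov" (degrees; the focal length in pixels is half the picture's height over the tangent of half this angle, whatever the lens; pixels are square), "cx", "cy" (the principal point, pixels), "rvec" (rotation vector, rad) and "tvec" (3), from world to camera coordinates, as OpenCV has them. Camera axes: x right, y down, z forward; pixel columns grow to the right and rows downward; lengths in m; the calibration is good to about 2 mm. A picture is of the moment at which its call begins. There is no depth.
A pose or a line that the arm cannot do raises ctrl.PlanningError and nothing moves.
- ctrl.finish_job(): hands the job in; it is judged then, once.
Readings, each from a call of its own:
- ctrl.read_t(): time.
- ctrl.read_joints(): joint angles.
- ctrl.read_joint_velocities(): joint speeds.
- ctrl.read_tau(): joint torques, N m.
- ctrl.read_tool_pos(): TCP position.
- ctrl.read_orientation(): TCP orientation.
- ctrl.read_force(): force on the tool from outside, world axes, zero at the start.
- ctrl.read_moment(): the same for the moment, N m.
- ctrl.read_finger_gap(): finger opening in m.
- ctrl.read_grip_force(): force on a finger pad.
Only numpy, scipy, OpenCV 4.12 (cv2) and the standard library are available. Lean on these libraries where they do the work, as an engineer would, in place of code of your own. Each camera call takes 0.05 s, during which the arm holds its last target. There are 200 camera calls.

## Working session

There is one attempt and no reset: what is moved stays moved. The work goes in short steps, each a Python script; the robot and the scene stay as the last script left them, time stands still between calls to the robot, and variables do not carry over. Pictures are saved under pics/ and viewed, at most 10 in all, crops included, and the job is handed in when it is done.

```bash
mkdir -p pics; python3 - <<'E'
from rig import ctrl
import cv2,numpy as np,pickle
d={}
for n in("top","side"):
    c=ctrl.camera(n);d[n]=c
    cv2.imwrite(f"pics/{n}0.png",c["pixels"][:,:,::-1])
    R=cv2.Rodrigues(np.array(c["rvec"]))[0]
    print(n,c["vfov"],c["cx"],c["cy"],(-R.T@np.array(c["tvec"])).round(3),R[2].round(3),{k:v for k,v in c.items() if k not in("pixels",)})
pickle.dump(d,open("c0.pkl","wb"))
print(ctrl.read_t(),ctrl.read_tool_pos(),ctrl.read_orientation())
E
```

```text
top 54.536310276615055 254.85346061123946 185.3591879389239 [0.469 0.103 1.437] [ 0.059 -0.018 -0.998] {'vfov': 54.536310276615055, 'cx': 254.85346061123946, 'cy': 185.3591879389239, 'rvec': array([ 2.20417384, -2.19632226,  0.08520017]), 'tvec': array([0.0752544 , 0.55293779, 1.40875958])}
side 57.984853929196525 252.86085910649365 186.3451286139743 [ 0.346 -0.832  0.655] [ 0.194  0.82  -0.538] {'vfov': 57.984853929196525, 'cx': 252.86085910649365, 'cy': 186.3451286139743, 'rvec': array([ 2.1228982 , -0.27803866,  0.11995497]), 'tvec': array([-0.52352704,  0.17391733,  0.96780304])}
0.1 [0.2767548  0.61506257 0.21250043] [-6.59142579e-01 -3.07144056e+00  2.50895082e-03]
```

View pics/top0.png

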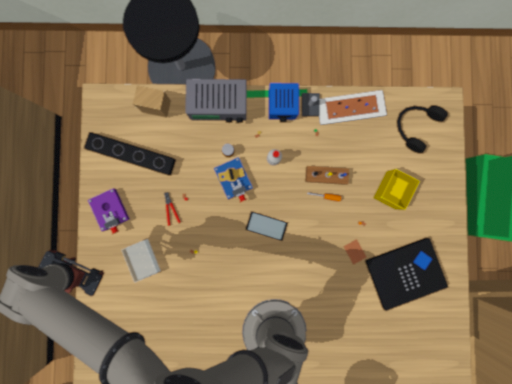

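View pics/side0.png

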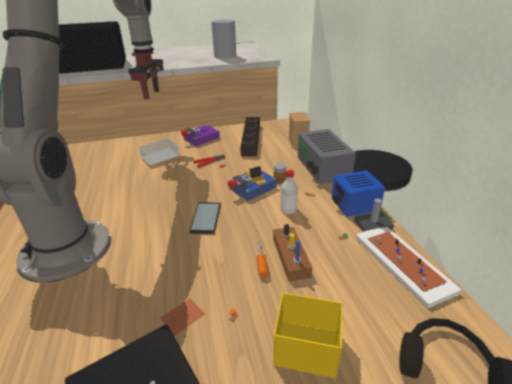

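Top view: stand near (233,180) with its knob at (242,198), rack near (328,175), purple decoy at (109,210). In the side view the stand is at (252,185) and the rack at (291,253). I'll enlarge both.

```bash
python3 - <<'E'
import cv2,numpy as np,pickle
d=pickle.load(open("c0.pkl","rb"))
def crop(n,u,v,w,h,s): return cv2.resize(d[n]["pixels"][v:v+h,u:u+w,::-1],None,fx=s,fy=s,interpolation=cv2.INTER_CUBIC)
a=np.hstack([crop("top",205,150,57,42*57//57+8,7),crop("top",300,155,57,50,7)])
b=np.hstack([crop("side",222,155,57,50,7),crop("side",265,220,57,50+0,7)])
cv2.imwrite("pics/crop0.png",cv2.resize(np.vstack([a[:,:],b]),(684,600)))
E
```

```text
(no output)
```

View pics/crop0.png

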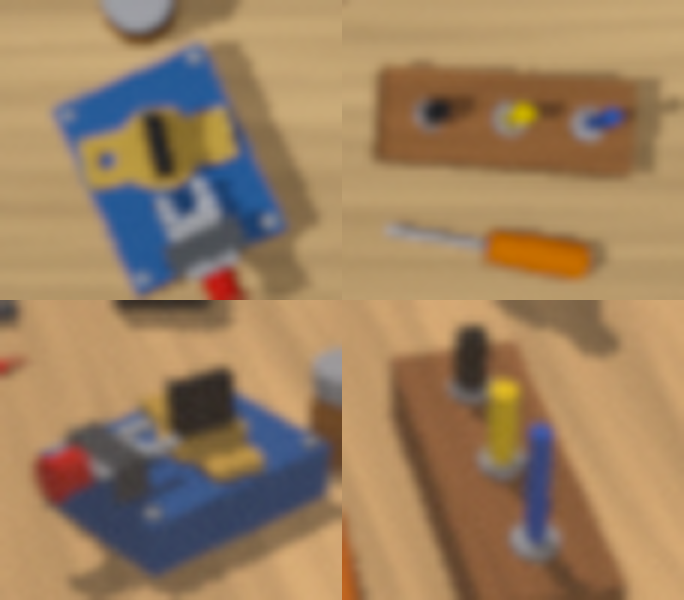

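Stand's knob faces the image's lower right. The drilled ear, with its hole at about (222.5,176.7), points left, about 100° from the slide. The yellow pin is in the rack's middle hole at about (330,174). Now measuring.

```bash
cat >vis.py <<'E'
import cv2,numpy as np
def K(c):
    f=c["pixels"].shape[0]/2/np.tan(np.radians(c["vfov"])/2)
    return np.array([[f,0,c["cx"]],[0,f,c["cy"]],[0,0,1.]])
def ray(c,uv):
    R=cv2.Rodrigues(np.array(c["rvec"]))[0]
    uv=np.atleast_2d(uv).astype(float)
    return -R.T@np.array(c["tvec"]),(R.T@np.linalg.inv(K(c))@np.c_[uv,np.ones(len(uv))].T).T
def plane(c,uv,z):
    o,d=ray(c,uv); return o+d*((z-o[2])/d[:,2])[:,None]
def tri(a,ua,b,ub):
    (o1,d1),(o2,d2)=ray(a,ua),ray(b,ub); d1,d2=d1[0],d2[0]
    s=np.linalg.lstsq(np.c_[d1,-d2],o2-o1,rcond=None)[0]
    p,q=o1+s[0]*d1,o2+s[1]*d2
    return (p+q)/2,np.linalg.norm(p-q)
def mask(c,lo,hi,box):
    h=cv2.cvtColor(c["pixels"],cv2.COLOR_RGB2HSV); m=cv2.inRange(h,lo,hi)
    z=np.zeros_like(m);u,v,w,hh=box;z[v:v+hh,u:u+w]=m[v:v+hh,u:u+w]
    n,l,s,ce=cv2.connectedComponentsWithStats(z)
    if n<2: return None,None
    k=1+np.argmax(s[1:,4]); return ce[k],(l==k).astype(np.uint8)
def rect(c,m,z):
    m=cv2.morphologyEx(m,cv2.MORPH_CLOSE,np.ones((3,3)))
    k=cv2.findContours(m,0,1)[0]; p=np.vstack(k)[:,0,:]
    xy=plane(c,p,z)[:,:2].astype(np.float32)
    return cv2.minAreaRect(xy*1000)
E
python3 - <<'E'
import pickle
from vis import *
np.set_printoptions(precision=4,suppress=True)
d=pickle.load(open("c0.pkl","rb"));t,s=d["top"],d["side"]
bx={"top":(205,150,57,55),"side":(222,155,57,50)}; br={"top":(300,158,57,32),"side":(265,220,57,65)}
cols=dict(knob=((0,150,80),(6,255,255),bx),bar=((0,0,0),(179,140,62),bx),pin=((25,150,90),(35,255,255),br),reamer=((0,0,0),(179,140,62),br),scriber=((110,130,60),(130,255,255),br))
for n,(lo,hi,b) in cols.items():
    a,ma=mask(t,lo,hi,b["top"]);e,me=mask(s,lo,hi,b["side"])
    if a is None or e is None: print(n,a,e);continue
    print(n,a,ma.sum(),e,me.sum(),*tri(t,a,s,e))
_,m=mask(t,(100,110,60),(125,255,255),bx["top"]);print("stand",rect(t,m,.034),m.sum())
_,m=mask(t,(3,70,50),(14,200,190),br["top"]);print("rack",rect(t,m,.036),m.sum())
print("bar plane",plane(t,(205+160/6,150+147/6),.076)," hole",plane(t,(222.5,176.7),.042),"corners",plane(t,np.array([(200,47),(55,108),(135,290),(283,235)])/6+[205,150],.034))
print("cleaner",plane(t,(273,157),.13),"jar",plane(t,(228.5,149.5),.062))
h=cv2.cvtColor(t["pixels"],cv2.COLOR_RGB2HSV);print(h[172:177,326:333].tolist(),h[170:180,231].tolist(),h[168,305:310].tolist())
E
```

```text
knob [241.625  197.6667] 24 [232.1522 183.3913] 46 [0.5038 0.1271 0.0498] 0.0015561299132190367
bar [231.0625 173.5625] 16 [255.1304 171.9565] 69 [0.5928 0.1667 0.0567] 0.0020792603520783564
pin [329.7143 173.5714] None
reamer [315.6667 172.8889] 9 [286.0435 229.6522] 23 [ 0.597  -0.1493  0.0527] 0.0022942592529848673
scriber [343.5 174.5] 6 [297.  252.5] 10 [ 0.5903 -0.251   0.0638] 0.0026395610709209886
stand ((622.2987060546875, 179.5154266357422), (33.880104064941406, 96.07728576660156), 21.991342544555664) 160
rack ((593.111572265625, -195.48123168945312), (159.01150512695312, 57.48329162597656), 85.7049560546875) 510
bar plane [[0.5886 0.1634 0.076 ]]  hole [[0.5832 0.1992 0.042 ]] corners [[0.6558 0.1405 0.034 ]
 [0.6166 0.2315 0.034 ]
 [0.5023 0.1803 0.034 ]
 [0.5372 0.0877 0.034 ]]
cleaner [[0.6466 0.0155 0.13  ]] jar [[0.683  0.1764 0.062 ]]
[[[12, 75, 140], [17, 80, 143], [21, 137, 151], [24, 207, 166], [24, 232, 166], [22, 210, 146], [18, 177, 121]], [[16, 52, 146], [22, 86, 154], [24, 168, 173], [26, 255, 192], [26, 255, 194], [25, 255, 172], [22, 208, 135]], [[21, 72, 149], [24, 132, 158], [26, 214, 176], [26, 255, 194], [26, 255, 196], [25, 255, 176], [21, 198, 144]], [[19, 64, 148], [23, 113, 153], [24, 167, 162], [24, 174, 176], [24, 184, 173], [21, 192, 154], [17, 171, 140]], [[14, 54, 146], [19, 73, 147], [21, 95, 147], [19, 96, 151], [17, 121, 148], [16, 148, 141], [14, 161, 138]]] [[18, 93, 55], [18, 55, 46], [13, 42, 43], [0, 0, 37], [15, 13, 38], [15, 35, 44], [17, 66, 54], [18, 106, 65], [20, 139, 86], [21, 159, 125]] [[18, 117, 164], [15, 134, 137], [14, 154, 134], [14, 157, 140], [14, 158, 142]]
```

```bash
cat >rob.py <<'E'
from rig import ctrl
import numpy as np
from scipy.spatial.transform import Rotation as Ro
np.set_printoptions(precision=4,suppress=True)
def down(deg): return (Ro.from_euler("z",deg,degrees=True)*Ro.from_euler("x",180,degrees=True)).as_rotvec()
def st(m=""): print(m,round(ctrl.read_t(),2),np.array(ctrl.read_tool_pos()),"F",np.array(ctrl.read_force()).round(1),"gap",round(ctrl.read_finger_gap(),4),"grip",round(ctrl.read_grip_force(),1))
E
python3 - <<'E'
import pickle
from vis import *
from rob import *
d=pickle.load(open("c0.pkl","rb"));t,s=d["top"],d["side"]
a,_=mask(t,(21,130,120),(30,255,255),(320,165,20,17));e,me=mask(s,(21,150,90),(32,255,255),(265,220,57,65))
print("pin",a,e,me.sum(),*tri(t,a,s,e))
h=cv2.cvtColor(t["pixels"],cv2.COLOR_RGB2HSV);m=cv2.inRange(h,(98,100,50),(125,255,255));z=np.zeros_like(m);z[150:205,205:262]=m[150:205,205:262]
r=rect(t,(z>0).astype(np.uint8),.034);print(r,cv2.boxPoints(r))
for P,al in (((.504,.1275,.052),(24.1,204.1)),((.5905,.1655,.063),(12.2,192.2)),((.5905,.1655,.063),(114.1,294.1)),((.559,.151,.068),(24.1,204.1)),((.5937,-.198,.062),(-4,86,176)),((.478,.115,.052),(24.1,204.1))):
    for a in al:
        q=ctrl.solve_ik(P,down(a)); print(P,a,None if q is None else np.array(q))
E
```

```text
pin [329.6316 173.5263] [291.3818 239.2909] 55 [ 0.594  -0.1997  0.0619] 0.0023692507801853523
((580.43017578125, 160.6341552734375), (124.3701171875, 98.46641540527344), 24.590456008911133) [[503.3976 179.5251]
 [544.3723  89.9891]
 [657.4628 141.7432]
 [616.488  231.2792]]
(0.504, 0.1275, 0.052) 24.1 [-0.7809  0.4982  0.5242  2.0821 -0.4012  0.659  -1.1375]
(0.504, 0.1275, 0.052) 204.1 [-0.3901  0.4462  0.0275  2.0565 -0.0199  0.6392  1.6421]
(0.5905, 0.1655, 0.063) 12.2 [-0.7895  0.62    0.5724  1.8569 -0.4552  0.7978 -1.3349]
(0.5905, 0.1655, 0.063) 192.2 [-0.4189  0.5503  0.0587  1.8307 -0.0445  0.7618  1.4471]
(0.5905, 0.1655, 0.063) 114.1 [-0.6267  0.5727  0.3405  1.8458 -0.2638  0.7672  0.2753]
(0.5905, 0.1655, 0.063) 294.1 [-1.1442  1.0113  1.2611  1.8773 -1.0832  1.1523 -2.1831]
(0.559, 0.151, 0.068) 24.1 [-0.7832  0.5572  0.5479  1.9366 -0.4115  0.7596 -1.149 ]
(0.559, 0.151, 0.068) 204.1 [-0.3819  0.4974  0.0133  1.9091 -0.0095  0.7352  1.6283]
(0.5937, -0.198, 0.062) -4 [-0.2887  0.6915  0.7312  1.8326 -0.6009  0.8529 -0.901 ]
(0.5937, -0.198, 0.062) 86 [-0.2711  0.6808  0.7028  1.8315 -0.5755  0.8442  0.6482]
(0.5937, -0.198, 0.062) 176 [-0.0786  0.6035  0.4145  1.8186 -0.3284  0.7876  2.0058]
(0.478, 0.115, 0.052) 24.1 [-0.7864  0.46    0.5265  2.1463 -0.39    0.6272 -1.1351]
(0.478, 0.115, 0.052) 204.1 [-0.3992  0.4108  0.0438  2.1216 -0.0305  0.6097  1.6574]
```

```bash
python3 - <<'E'
from rob import *
u=np.array([np.cos(np.radians(24.3)),np.sin(np.radians(24.3)),0])
P=np.array([.506,.1278,.050])-.0015*u
ctrl.command_gripper(.06,30)
ctrl.move_ptp(P+[0,0,.12],down(24.3)); st("above")
ctrl.movel(P,rate=.12); st("down")
ctrl.command_gripper(0,30); st("grip")
F=np.array(ctrl.read_force()); print("lat",F@[-u[1],u[0],0],"ax",F@u)
for k in (.008,.024,.0285):
    ctrl.movel(P-k*u,rate=.04); st(k); F=np.array(ctrl.read_force()); print("lat",F@[-u[1],u[0],0],"ax",F@u)
import cv2
for n in("top","side"):
    c=ctrl.camera(n);cv2.imwrite(f"pics/{n}1.png",c["pixels"][:,:,::-1])
E
```

```text
above 2.67 [0.5047 0.1284 0.17  ] F [-0.2  0.4 -0.6] gap 0.0603 grip 0.0
down 3.83 [0.5052 0.1273 0.0506] F [-0.1 -0.7 -0.5] gap 0.0601 grip 0.0
grip 5.17 [0.5096 0.1268 0.0539] F [-1.1 -3.3 31.8] gap 0.0008 grip 16.1
lat -2.5235668105265616 ax -2.3165658673778586
0.008 5.53 [0.5034 0.1243 0.0539] F [ 0.7 -2.4 29.6] gap 0.0005 grip 14.3
lat -2.4470868846951697 ax -0.3759915447488227
0.024 6.08 [0.4892 0.1177 0.0539] F [ 1.9 -2.4 29. ] gap 0.0006 grip 14.8
lat -2.9917148820713693 ax 0.7393348396303459
0.0285 6.33 [0.4852 0.1158 0.0539] F [ 2.9 -1.5 28.9] gap 0.0003 grip 14.8
lat -2.6076784544592457 ax 2.0362637032516107
```

```bash
python3 - <<'E'
import cv2,numpy as np
a=cv2.imread("pics/top1.png")[145:220,200:300];b=cv2.imread("pics/side1.png")[125:200,195:295]
cv2.imwrite("pics/crop1.png",cv2.resize(np.hstack([a,b]),(800,300),interpolation=cv2.INTER_CUBIC))
E
```

```text
(no output)
```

View pics/crop1.png

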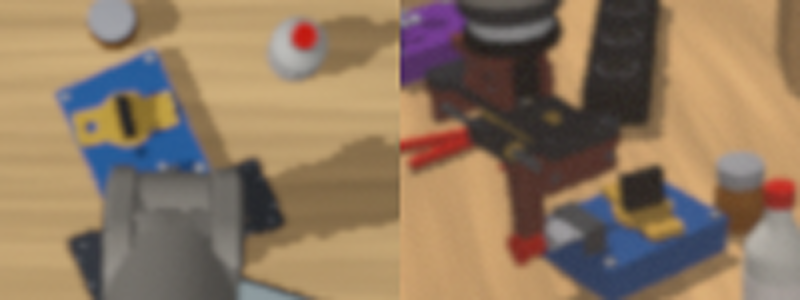

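The fork is no longer near the bushing and the blade shows between knob and bridge, so the keeper came out. The gap reads 0, though, so I'll check this close up.

```bash
python3 - <<'E'
from rob import *
from vis import *
c=ctrl.camera("side")
p=np.array(ctrl.read_tool_pos())
R=np.array(ctrl.read_orientation());print(R,np.linalg.norm(R))
u=np.array([np.cos(np.radians(24.3)),np.sin(np.radians(24.3)),0]);b=np.array([.5915,.166,0])
im=cv2.resize(c["pixels"][150:200,205:265,::-1],None,fx=10,fy=10,interpolation=cv2.INTER_CUBIC)
for P,col in ((p,(0,255,0)),(p-[0,0,.017],(255,0,255)),(b-.12*u+[0,0,.0515],(255,255,0)),(b-.092*u+[0,0,.0515],(255,255,255))):
    q=cv2.projectPoints(P.reshape(1,3),np.array(c["rvec"]),np.array(c["tvec"]),K(c),None)[0].ravel();print(q)
    cv2.circle(im,tuple(((q-[205,150]+.5)*10).astype(int).tolist()),5,col,2)
cv2.imwrite("pics/z2.png",im)
E
```

```text
[-3.071  -0.6584 -0.0191] 3.1408555916465772
[227.4064 184.9221]
[227.7326 189.2983]
[226.4766 185.5607]
[233.446  182.5997]
```

View pics/z2.png

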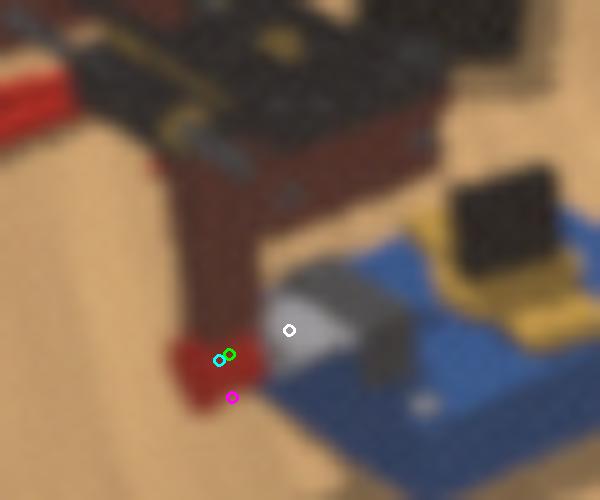

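```bash
python3 - <<'E'
from rob import *
from vis import *
import pickle
ctrl.command_gripper(.06); st("open")
p=np.array(ctrl.read_tool_pos())
ctrl.movel(p+[0,0,.1],rate=.2); st("up")
q=p+[0,0,.1]+np.array([-.05,-.2,.1]); ctrl.move_ptp(q,down(24.3)); st()
d={n:ctrl.camera(n) for n in("top","side")};pickle.dump(d,open("c2.pkl","wb"))
def crop(c,u,v,w,h): return cv2.resize(c["pixels"][v:v+h,u:u+w,::-1],(400,400),interpolation=cv2.INTER_CUBIC)
cv2.imwrite("pics/c2.png",np.hstack([crop(d["top"],205,153,55,55),crop(d["side"],215,150,55,55)]))
a,ma=mask(d["top"],(0,150,80),(6,255,255),(225,180,40,35));e,me=mask(d["side"],(0,150,80),(6,255,255),(215,160,40,45))
print(a,ma.sum(),e,me.sum(),*tri(d["top"],a,d["side"],e))
E
```

```text
open 7.51 [0.4786 0.1153 0.0499] F [-0.6 -0.   0.8] gap 0.0599 grip 0.0
up 8.16 [0.478  0.1154 0.1493] F [0.2 0.4 0.2] gap 0.0597 grip 0.0
 9.07 [ 0.4287 -0.0832  0.2492] F [ 0.2 -0.1 -0.5] gap 0.0602 grip 0.0
[244.4231 203.6154] 26 [226.1957 185.9783] 46 [0.4818 0.1165 0.0501] 0.0013677991561420705
```

View pics/c2.png

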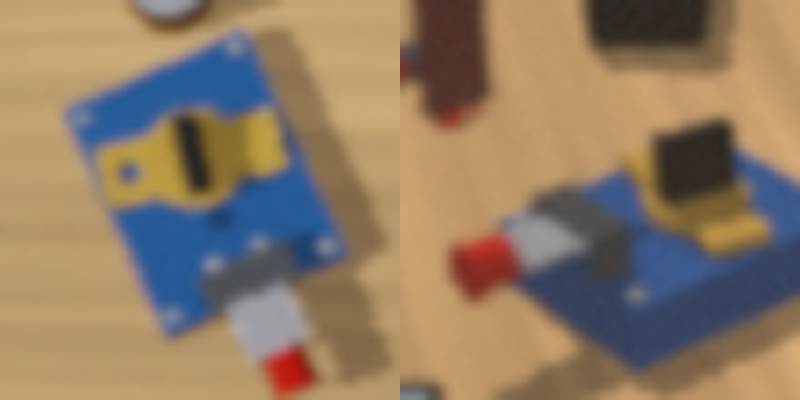

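Knob now triangulates at (0.482,0.117), 24.4 mm out, so I can't be sure it reached the stop. The fingertips have red ends. I'll check the tool geometry by projecting the fingertips.

```bash
python3 - <<'E'
from rob import *
from vis import *
c=ctrl.camera("side");t=ctrl.camera("top")
p=np.array(ctrl.read_tool_pos());R=Ro.from_rotvec(ctrl.read_orientation()).as_matrix();print(R)
for y in(-.0365,.0365):
  for z in (0,.017):
    P=p+R@[0,y,z];print(y,z,P,[cv2.projectPoints(P.reshape(1,3),np.array(k["rvec"]),np.array(k["tvec"]),K(k),None)[0].ravel() for k in (c,t)])
im=c["pixels"][110:200,170:260,::-1]
cv2.imwrite("pics/z3.png",cv2.resize(im,(540,540),interpolation=cv2.INTER_CUBIC))
E
```

```text
[[ 0.9103  0.4139 -0.0014]
 [ 0.4139 -0.9103 -0.0011]
 [-0.0018  0.0004 -1.    ]]
-0.0365 0 [ 0.4136 -0.0502  0.2492] [array([206.7387, 157.5142]), array([296.1236, 224.8188])]
-0.0365 0.017 [ 0.4136 -0.0503  0.2322] [array([207.3651, 163.4454]), array([295.4499, 224.5803])]
0.0365 0 [ 0.4438 -0.1167  0.2493] [array([223.169 , 168.3178]), array([316.8774, 215.3511])]
0.0365 0.017 [ 0.4438 -0.1167  0.2323] [array([223.6521, 174.477 ]), array([315.9132, 215.2465])]
```

View pics/z3.png

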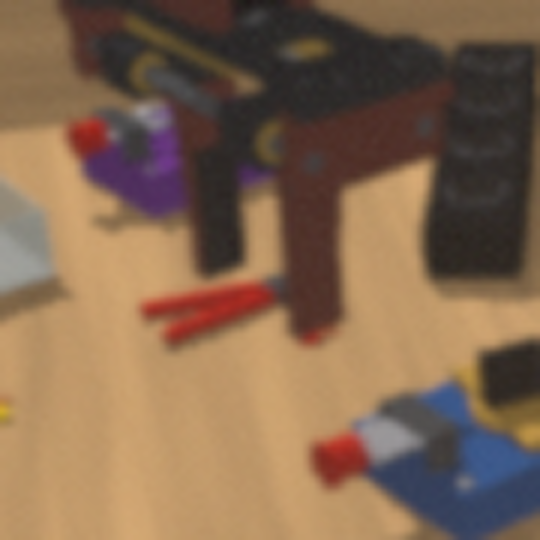

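The picture shows the near fingertip at about (222.5,165.8), where the projection says (223.7,174.5). So the real tips sit some 25 mm higher than stated, which explains the slide-over grip on the knob. I'll measure it by touching the bare table.

```bash
python3 - <<'E'
from rob import *
from vis import *
import pickle
ctrl.command_gripper(0,10)
X=np.array([.47,-.09,0])
ctrl.move_ptp(X+[0,0,.06],down(24.3)); ctrl.hold(.2); st("up")
z=.04
f0=ctrl.read_force()[2]
while z>-.03:
    ctrl.movel(X+[0,0,z],rate=.04); ctrl.hold(.1)
    if ctrl.read_force()[2]-f0>4: break
    z-=.002
st(f"touch cmd {z:.3f}"); ctrl.hold(.1)
p=np.array(ctrl.read_tool_pos());print(Ro.from_rotvec(ctrl.read_orientation()).as_matrix()[:,2])
d={n:ctrl.camera(n) for n in("top","side")};d["p"]=p;pickle.dump(d,open("c3.pkl","wb"))
for P in (p,[p[0],p[1],0]):print([cv2.projectPoints(np.array(P).reshape(1,3),np.array(d[k]["rvec"]),np.array(d[k]["tvec"]),K(d[k]),None)[0].ravel() for k in ("side","top")])
q=cv2.projectPoints(np.array([p[0],p[1],0]).reshape(1,3),np.array(d["side"]["rvec"]),np.array(d["side"]["tvec"]),K(d["side"]),None)[0].ravel().astype(int);o=q-[30,40]
im=d["side"]["pixels"][o[1]:o[1]+60,o[0]:o[0]+60,::-1];print(o)
cv2.imwrite("pics/z4.png",cv2.resize(im,(600,600),interpolation=cv2.INTER_CUBIC))
E
```

```text
up 11.27 [ 0.4712 -0.0895  0.0615] F [-0.5 -0.1 -0.4] gap 0.0007 grip 0.0
touch cmd -0.010 20.77 [ 0.4702 -0.09   -0.009 ] F [-2.8  2.4 17.3] gap 0.0003 grip 9.2
[ 0.0008  0.0013 -1.    ]
[array([236.9503, 241.2875]), array([297.7223, 207.0866])]
[array([236.7979, 238.8908]), array([298.0329, 207.0848])]
[206 198]
```

View pics/z4.png

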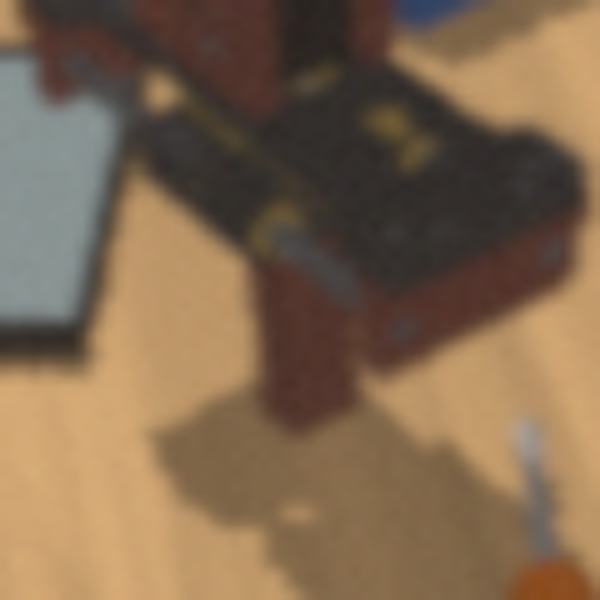

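Tips touch the table with the TCP reading z = -0.009, so real tips are about 9 mm behind the reported TCP. The closed near finger's bottom corners are at crop (265,410), (300,435) and (355,400).

```bash
python3 - <<'E'
from rob import *
from vis import *
import pickle
d=pickle.load(open("c3.pkl","rb"));p=d["p"]
w=plane(d["side"],np.array([(265,410),(300,435),(355,400)])/10+[206-.0,198-.0],0.0)
R=Ro.from_rotvec(down(24.3)).as_matrix()
print(w-[p[0],p[1],0],((w-[p[0],p[1],0])@R))
E
```

```text
[[-0.0119  0.0029  0.    ]
 [-0.0045 -0.0102  0.    ]
 [ 0.0137  0.0001  0.    ]] [[-0.0097 -0.0075 -0.    ]
 [-0.0083  0.0075  0.    ]
 [ 0.0126  0.0056  0.    ]]
```

```bash
cat >>rob.py <<'E'
DZ=-.026
YAW=24.3
u=np.array([np.cos(np.radians(YAW)),np.sin(np.radians(YAW)),0]); v=np.array([-u[1],u[0],0])
bore=np.array([.5915,.166,0])
def fr(m=""):
    F=np.array(ctrl.read_force()); print(m,"axial %.1f lat %.1f z %.1f"%(F@u,F@v,F[2]))
def up(p,z): return np.array([p[0],p[1],z])
E
python3 - <<'E'
from rob import *
ctrl.movel(up(ctrl.read_tool_pos(),.05),rate=.3)
ctrl.command_gripper(.05,30)
P=up([.4820,.1166],.051+DZ)
ctrl.move_ptp(up(P,.10),down(YAW)); ctrl.movel(P,rate=.15); fr("down")
ctrl.command_gripper(0,30); st("grip"); fr()
for k in (.003,.006):
    ctrl.movel(P-k*u,rate=.04); st(k); fr()
E
```

```text
down axial 0.3 lat -0.3 z -0.8
grip 24.27 [0.4834 0.1145 0.0257] F [ 2.5 -7.6  2.3] gap 0.0233 grip 70.0
 axial -0.8 lat -7.9 z 2.3
0.003 24.52 [0.4824 0.1141 0.0258] F [ 6.3 -5.9 -5.3] gap 0.0233 grip 62.2
 axial 3.3 lat -8.0 z -5.3
0.006 24.77 [0.4824 0.1141 0.026 ] F [ 14.2  -2.2 -15.5] gap 0.0238 grip 62.9
 axial 12.1 lat -7.8 z -15.5
```

```bash
python3 - <<'E'
from rob import *
import time
ctrl.command_gripper(.05,20)
ctrl.movel(up(ctrl.read_tool_pos(),.09),rate=.3)
B=up(bore-.0024*v,.0635+DZ); ctrl.command_gripper(.045,20)
ctrl.move_ptp(up(B,.10),down(13)); ctrl.movel(B,rate=.15); st("down"); 
ctrl.command_gripper(0,20); ctrl.hold(.1); st("grip"); fr()
p=np.array(ctrl.read_tool_pos()); print("disp u,v",(p-B)@u,(p-B)@v,"moment",np.array(ctrl.read_moment()))
E
```

```text
down 27.22 [0.5923 0.1633 0.0379] F [ 0.6 -0.8 -0.4] gap 0.0447 grip 0.0
grip 27.9 [0.5927 0.1643 0.0379] F [-1.3  1.2  5.6] gap 0.014 grip 20.0
 axial -0.7 lat 1.7 z 5.6
disp u,v 0.00034861333459134156 0.00033902145944154785 moment [0.2685 0.4388 0.0146]
```

```bash
python3 - <<'E'
from rob import *
B=up(bore-.002*v,.0635+DZ)
for a in (38,64,90,114.3):
    ctrl.move_ptp(B,down(a)); fr(a)
ctrl.hold(.15); st("turned"); fr(); p=np.array(ctrl.read_tool_pos()); print("disp",(p-B)@u,(p-B)@v)
R=Ro.from_rotvec(ctrl.read_orientation()).as_matrix(); print("a",np.degrees(np.arctan2(R[1,0],R[0,0])),"M",np.array(ctrl.read_moment()))
E
```

```text
38 axial -0.7 lat 2.1 z 6.9
64 axial -1.9 lat 3.0 z 7.4
90 axial -3.1 lat 4.1 z 9.8
114.3 axial -4.1 lat 4.4 z 11.0
turned 29.76 [0.5917 0.1648 0.0378] F [-4.7  2.1 11. ] gap 0.0139 grip 20.0
 axial -3.4 lat 3.9 z 11.0
disp -0.00034570138169481027 0.0007955511064742006
a 113.91326688172863 M [0.3434 1.0915 0.1276]
```

```bash
python3 - <<'E'
from rob import *
B=up([.5917,.1648],.0635+DZ)
ctrl.move_ptp(B,down(115.0)); fr(); st("bore")
R=Ro.from_rotvec(ctrl.read_orientation()).as_matrix(); print("a",np.degrees(np.arctan2(R[1,0],R[0,0])))
ctrl.command_gripper(.035,8); ctrl.movel(up(B,.14),rate=.3)
P=up([.594,-.1997],.035)
ctrl.move_ptp(up(P,.10),down(86.2)); ctrl.command_gripper(.03,8); ctrl.movel(P,rate=.15); ctrl.command_gripper(0,8); st("g1"); p1=np.array(ctrl.read_tool_pos())
F=np.array(ctrl.read_force()); ctrl.command_gripper(.03)
ctrl.movel(up(P,.04),rate=.2); ctrl.move_ptp(up(P,.06),down(-3.8)); ctrl.movel(P,rate=.15); ctrl.command_gripper(0,25); st("g2")
ctrl.movel(up(P,.15),rate=.2); ctrl.hold(.1); st("lift")
import cv2,pickle
from vis import *
d={n:ctrl.camera(n) for n in("top","side")};pickle.dump(d,open("c4.pkl","wb"))
cv2.imwrite("pics/c4.png",cv2.resize(np.hstack([d["top"]["pixels"][145:220,205:280,::-1],d["side"]["pixels"][150:225,222:297,::-1]]),(800,400),interpolation=cv2.INTER_CUBIC))
E
```

```text
axial -2.8 lat 3.0 z 9.6
bore 30.01 [0.5917 0.1648 0.0379] F [-3.7  1.6  9.6] gap 0.0136 grip 20.0
a 114.54196917367594
g1 33.74 [ 0.5946 -0.1999  0.0359] F [-1.   0.4  5.2] gap 0.0125 grip 8.0
g2 36.38 [ 0.5944 -0.1999  0.0356] F [-1.  -0.2  3.4] gap 0.0125 grip 25.0
lift 37.21 [ 0.593  -0.199   0.1483] F [-0.6  0.3 -1.1] gap 0.0127 grip 25.0
```

View pics/c4.png

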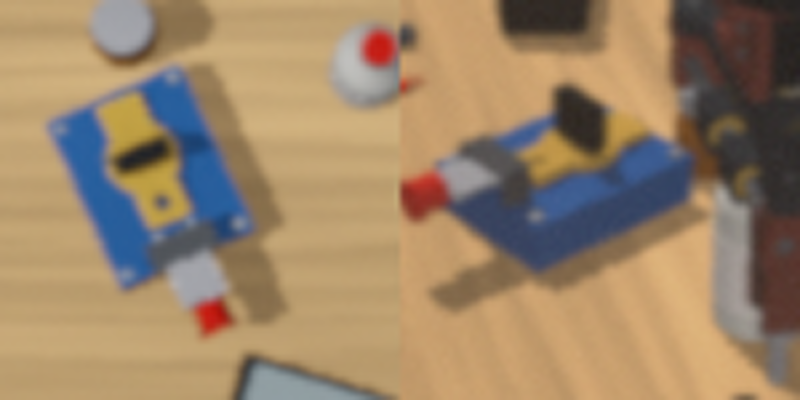

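Bushing is turned with its ear towards the keeper; the hole is at about (235.4,182.9) in the top view. The pin is gripped (gap 12.5 mm). Inserting now.

```bash
python3 - <<'E'
from rob import *
from vis import *
import pickle
d=pickle.load(open("c4.pkl","rb"));print("hole cam",plane(d["top"],(235.0,182.5),.042))
H=up([.5608,.1507],.15)
ctrl.movel(H,down(24.6),rate=.25); ctrl.movel(up(H,.078),rate=.2); ctrl.hold(.15); fr("hover"); st()
f0=np.array(ctrl.read_force())
for z in (.070,.064,.058,.052,.046,.041,.038):
    ctrl.movel(up(H,z),rate=.06); fr(z)
    if ctrl.read_force()[2]-f0[2]>12: break
st("end")
E
```

```text
hole cam [[0.5615 0.1522 0.042 ]]
hover axial -0.2 lat 0.3 z 0.2
 39.52 [0.562  0.1505 0.0795] F [-0.3  0.2  0.2] gap 0.0127 grip 25.0
0.07 axial 0.3 lat 0.0 z 0.2
0.064 axial 0.1 lat -0.1 z 0.4
0.058 axial 0.7 lat 0.3 z -0.8
0.052 axial -0.1 lat -0.1 z -0.6
0.046 axial -0.7 lat -1.0 z -0.2
0.041 axial -0.5 lat -0.3 z 3.9
0.038 axial -3.5 lat 2.0 z 18.6
end 41.31 [0.5624 0.1511 0.04  ] F [-4.   0.4 18.6] gap 0.0126 grip 25.0
```

```bash
python3 - <<'E'
from rob import *
from vis import *
import pickle
ctrl.command_gripper(.03,30); ctrl.movel(up(ctrl.read_tool_pos(),.12),rate=.25)
w=np.array([np.cos(np.radians(24.6)),np.sin(np.radians(24.6)),0])
P=up([.4826,.1142],.051+DZ)
ctrl.command_gripper(.05,30); ctrl.move_ptp(up(P,.10),down(24.6)); ctrl.movel(P,rate=.15); ctrl.command_gripper(0,30); st("grip"); fr()
for k in (.014,.026,.029,.031):
    ctrl.movel(P+k*w,rate=.05); fr(k)
    if abs(np.array(ctrl.read_force())@u)>15: break
st("in"); ctrl.command_gripper(.05); st("open")
ctrl.movel(up(ctrl.read_tool_pos(),.12),rate=.3); ctrl.move_ptp([.45,-.12,.2],down(24.6)); st()
d={n:ctrl.camera(n) for n in("top","side")};pickle.dump(d,open("c5.pkl","wb"))
cv2.imwrite("pics/c5.png",cv2.resize(np.hstack([d["top"]["pixels"][150:210,205:265,::-1],d["side"]["pixels"][150:210,222:282,::-1]]),(800,400),interpolation=cv2.INTER_CUBIC))
a,ma=mask(d["top"],(0,150,80),(6,255,255),(225,180,40,35));e,me=mask(d["side"],(0,150,80),(6,255,255),(215,160,40,45));print("knob",a,e,tri(d["top"],a,d["side"],e))
a,ma=mask(d["top"],(21,170,120),(30,255,255),(225,170,20,20));e,me=mask(d["side"],(25,150,90),(32,255,255),(222,150,50,45));print("pin",a,e,tri(d["top"],a,d["side"],e))
E
```

```text
grip 44.46 [0.4826 0.1141 0.0253] F [-0.5 -0.3  5.7] gap 0.0238 grip 63.4
 axial -0.6 lat -0.0 z 5.7
0.014 axial 0.8 lat -0.2 z 4.8
0.026 axial -0.0 lat -0.2 z 4.0
0.029 axial -5.2 lat 0.6 z 11.4
0.031 axial -10.0 lat 1.6 z 18.6
in 45.78 [0.5079 0.1258 0.0251] F [-9.7 -2.7 18.6] gap 0.0239 grip 64.0
open 46.39 [0.5108 0.1275 0.0249] F [ 0.4  0.1 -0.2] gap 0.0503 grip 0.1
 47.9 [ 0.4505 -0.1184  0.1995] F [1.3 1.  0.2] gap 0.0502 grip 0.0Traceback (most recent call last):
  File "<stdin>", line 15, in <module>
  File "vis.py", line 12, in tri
    (o1,d1),(o2,d2)=ray(a,ua),ray(b,ub); d1,d2=d1[0],d2[0]
                              ~~~^^^^^^
  File "vis.py", line 8, in ray
    return -R.T@np.array(c["tvec"]),(R.T@np.linalg.inv(K(c))@np.c_[uv,np.ones(len(uv))].T).T
                                     ~~~~~~~~~~~~~~~~~~~~~~~^~~~~~~~~~~~~~~~~~~~~~~~~~~~~
ValueError: matmul: Input operand 1 has a mismatch in its core dimension 0, with gufunc signature (n?,k),(k,m?)->(n?,m?) (size 2 is different from 3)
```

View pics/c5.png

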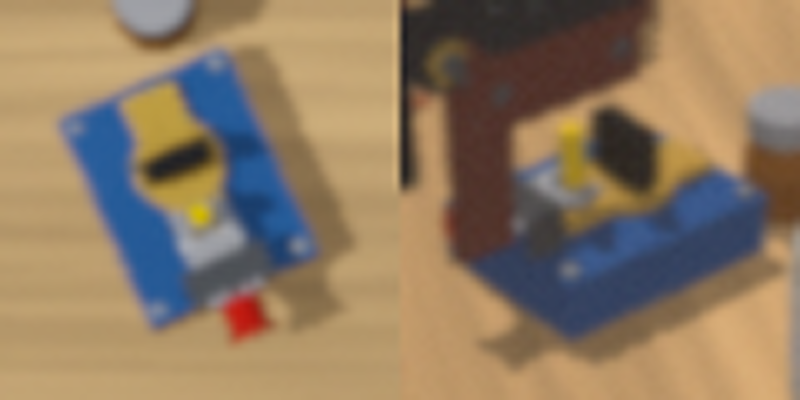

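The fork now surrounds the upright yellow pin (top crop (200,213)). The gripped knob travelled 27.9 mm to a firm stop, and the robot is clear of everything, so I'm handing in.

```bash
python3 -c "
from rig import ctrl
print(ctrl.finish_job(),ctrl.read_t())"
```

```text
the job is handed in; nothing more can be done
the job is handed in; nothing more can be done
```

I handed the job in at about 48 s on the robot's clock. The knob was pulled to its stop, the bushing turned, the pin pushed home and the knob pushed back 27.9 mm to a firm stop with the fork around the pin; the judge's verdict wasn't shown.

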